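Bring the bicycle bell round to the front of the parts carousel

TASK

Turn the parts carousel on the workshop bench by pushing the tabs on its rim with the fingertips until the compartment with the bicycle bell has come round to the front, the bell lined up with the pointer on the carousel's foot, then leave it at rest and move clear. Push gently and do not pinch anything; do not touch or tip the parts in the tray, and leave the other things on the bench where they are.

Things in the scene. Friction and masses are not known exactly. Their poses are not given: they have to be found in the camera images.
- foot: Fixed foot of the carousel: a grey square plate 190 x 190 mm, 12 mm thick, on the bench, with a flat pointer tongue (24 mm wide, 8 mm thick, ending in a pointed bare-steel tip) that sticks out from under the tray along the foot's -x axis to 209 mm from the centre. Origin at the centre of the underside, on the carousel's upright turning axis. The -x direction of this frame is the front.
- pointer_tip (a point): Tip of the pointer, 209 mm from the turning axis, 8 mm above the bench. The line from the axis to here is the front direction.
- tray: Turning part, round grey steel tray 236 mm across, upright axis, six compartments. Origin on the axis at its underside, 25 mm above the bench; z up, its yaw is the turn. Floor 33 mm above the bench, lip to 41, central post (42 mm across) to 111. Compartment centres at 0, 60, 120.. degrees from its x axis, 76 mm out. Turns either way, over a turn, light friction (1.2 N at a tab), stops when let go.
- tab (a point): Middle of one of six alike rim tabs, 135 mm from the axis, 30 degrees from the tray's x axis (the others each 60 degrees on). A tab is the outer end of a divider: a radial upright plate 6 mm thick, 117 to 153 mm from the axis, 29 to 87 mm above the bench, pushed sideways by a fingertip outside the lip. No more than 25 N or 3 rad/s.
- hollow (a point): Floor of the compartment at 0 degrees, on the tray's x axis, 76 mm from the turning axis. The dividers between compartments are 4 mm thick and reach 66 mm above the bench inside the lip.
- bell: The bicycle bell: a smooth bare-steel dome 54 mm across and 41 mm high with a small button on top, on a dark disc foot with a short flat thumb lever to one side. Loose, rides in one compartment of the carousel; origin at the centre of its underside, z up. Not to be touched.
- hub: Wheel hub: an aluminium spool standing on end, 50 mm across, 60 mm high. Loose, rides in one compartment of the carousel; origin at the centre of its underside, z up. Not to be touched.
- grip: Handlebar grip: a black rubber tube standing on end, 40 mm across at the foot, 68 mm high. Loose, rides in one compartment of the carousel; origin at the centre of its underside, z up. Not to be touched.
- pedal: Pedal: two black bars 50 x 12 x 22 mm side by side with a steel axle between, 52 mm wide, 22 mm high. Loose, rides in one compartment of the carousel; origin at the centre of its underside, z up. Not to be touched.
- tin: Closed round steel tin, flat-topped, 48 mm across, 55 mm high. Loose, rides in one compartment of the carousel; origin at the centre of its underside, z up. Not to be touched.
- lamp: Bicycle lamp: a black block about 45 x 38 mm, 40 mm high, with a round steel-rimmed lens on one side. Loose, rides in one compartment of the carousel; origin at the centre of its underside, z up. Not to be touched.
- oil_bottle: Bystander: white oil bottle 60 mm across, 150 mm high, loose on the bench; origin at the centre of its underside.
- wrench: Bystander: steel wrench 180 mm long lying loose on the bench; origin at the middle of its underside.
- mug: Bystander: white mug 80 mm across, 90 mm high, loose on the bench; origin at the centre of its underside.

How it is judged:
By the outcome, as a careful person would: the job done as asked, in the order asked, and still so for the second after the job is handed in, with the robot touching nothing.
It also fails if it takes over 58 s, if anything falls off the work surface, if the arm or the gripper's body presses on something with over 40 N, if the wrist force passes 120 N, or if a joint passes its speed limit or range.

ROBOT

A 6-joint arm with a two-finger parallel gripper is mounted at the origin on the work surface. World frame = base frame: x ahead of the robot, y to its left, z up, the work surface at z = 0. Lengths are in m, angles in rad, forces in N, time in s.
With the tool pointing down it reaches from about 0.25 to 0.775 m from the base axis. Payload 4 kg.
Tool frame: the origin (TCP) lies midway between the tips of the shut fingers; the grasp point (between the pads) lies 19 mm behind it; z points along the fingers, y is the direction in which the jaws open and shut (so a half turn about z gives the same grasp; the last joint's range is limited). The gripper opens to 94 mm and grips with 3 to 60 N. Pads are 16 mm wide; open, the fingers measure 119 mm over their backs; the gripper's body (75 mm by 177 mm) begins 78 mm behind the grasp point.
Start: joints at [-1.443, 0.087, 1.371, -0, 1.684, -0.103], TCP at [0.126, -0.535, 0.206] pointing down, gripper open.
Joint ranges: [-3.1, 3.1], [-0.76, 2.03], [0.27, 2.55], [-1.08, 4.22], [0.17, 2.65], [-2.57, 2.57]. Speed limits (rad/s): [2.79, 2.79, 3.14, 3.14, 3.14, 3.14].

INTERFACE

Orientations are given as [roll, pitch, yaw] about the fixed x, y, z axes, in that order (R = Rz(yaw) Ry(pitch) Rx(roll)).
In Python, from bench import robot gives the robot as it stands.
- The arm moves only by the tool servo_tool, never from a script. Its argument "rows" is a list of rows, each a list of 2 entries, a list of its own where there are three numbers: the shift along the tool's x, y, z normalised to -1 to 1, where 1 is 0.08 m, then the turn about the tool's z normalised to -1 to 1, where 1 is pi/2 rad. A call has 1 to 12 rows; each row is the pose to reach, as a shift and turn from the pose commanded when the call began, along the tool's axes at that moment; what a row does not reach only later rows make up. A row lasts 1/12 s, in which the tool goes at most 41.7 mm and 7.16 degrees, less where a joint would pass 70% of its speed; a pose out of reach is approached as far as the arm can. A call with a number of a shift or a turn outside -1 to 1 is refused whole. A call with a gripper value outside its range is refused whole. "grip" is the closure, from -1 (fully open) to 1 (shut), set as the call begins (left out, the last holds). The fingers move at their own pace and stop on an object; the grip force is fixed at half the most. Time passes only in rows, so rows that repeat a pose let the fingers close. It gives the time, the measured TCP pose, the force and the opening at its end, in the units of the state.
- robot.get_obs(): the state, without advancing time (a new reading comes with each control period).
- robot.snapshot(name): name is "scene" or "top"; returns a dict with "pixels" (480x640x3 uint8, red, green, blue), "camera_matrix" (3x3 intrinsics, pixels), "world_from_camera" (4x4, takes a point from camera to world coordinates). Camera axes: x right, y down, z forward; pixel columns grow to the right and rows downward; lengths in m; the calibration is good to about 2 mm. A picture is of the moment at which its call begins. There is no depth.
- robot.close_job(): hands the job in, once; it reports no verdict.
The state is a dict: "time": time; "joint_positions": joint angles; "qvel": joint speeds; "joint_torque": joint torques, N m; "tool_pos": TCP position; "ee_rot": TCP orientation; "wrist_force": force on the tool from outside, world axes, zero at the start; "wrist_torque": the same for the moment, N m; "width": finger opening in m.
Only numpy, scipy, OpenCV 4.12 (cv2) and the standard library are available. Lean on these libraries where they do the work, as an engineer would, in place of code of your own. Each camera call takes 0.05 s, during which the arm holds its last target.

## Working session

There is one attempt and no reset: what is moved stays moved. The work goes in short steps, Python scripts to look and compute and a tool call to move; the robot and the scene stay as the last step left them, time stands still between calls to the robot, and variables do not carry over. Pictures are saved under pics/ and viewed, and the job is handed in when it is done.

Besides the shell and the picture viewer there is one more tool, called after "Emit:" as name([rows], argument=value, ...), one row to a line, values as JSON. servo_tool: Moves the arm, as the interface text tells. Its arguments: {"type":"object","properties":{"rows":{"type":"array"},"grip":{"type":"number"}},"required":["rows"]}

```bash
mkdir -p pics; ls
cat > h.py <<'E'
import numpy as np, cv2
from bench import robot
def snap(n,f):
    s=robot.snapshot(n); cv2.imwrite(f,s["pixels"][:,:,::-1]); return s
def ray(s,u,v,z):
    K=np.array(s["camera_matrix"]);T=np.array(s["world_from_camera"])
    d=T[:3,:3]@np.linalg.solve(K,[u,v,1.]);o=T[:3,3]
    return o+d*(z-o[2])/d[2]
def proj(s,p):
    K=np.array(s["camera_matrix"]);T=np.array(s["world_from_camera"])
    c=T[:3,:3].T@(np.array(p)-T[:3,3]);q=K@c
    return q[:2]/q[2]
E
python3 - <<'E'
from h import *
import pickle
d={n:snap(n,f"pics/{n}0.png") for n in("scene","top")}
pickle.dump(d,open("s0.pkl","wb"))
for n in d: print(n,d[n]["camera_matrix"],np.round(d[n]["world_from_camera"],3))
o=robot.get_obs();print(o)
E
```

```text
pics
scene [[471.44768454   0.         317.6792049 ]
 [  0.         471.44768454 238.74902006]
 [  0.           0.           1.        ]] [[-0.66   0.605 -0.445  1.023]
 [ 0.751  0.529 -0.395  0.437]
 [-0.004 -0.595 -0.804  0.921]
 [ 0.     0.     0.     1.   ]]
top [[498.62416287   0.         319.84537795]
 [  0.         498.62416287 232.5294431 ]
 [  0.           0.           1.        ]] [[-0.018 -0.997  0.077  0.452]
 [-1.     0.018  0.007 -0.011]
 [-0.009 -0.077 -0.997  1.19 ]
 [ 0.     0.     0.     1.   ]]
{'time': 0.1, 'joint_positions': array([-1.44310174e+00,  8.79068317e-02,  1.37209065e+00, -8.91057187e-07,
        1.68358798e+00, -1.03096422e-01]), 'qvel': array([ 0.00144064, -0.00086342, -0.00244002, -0.00149193, -0.00079925,
       -0.00041351]), 'joint_torque': array([ 2.96380233e-03, -3.41248548e+01, -3.03303230e+01,  7.20294588e-02,
        3.03672859e-02, -1.00802720e-04]), 'tool_pos': array([ 0.12574598, -0.53493238,  0.20441348]), 'ee_rot': array([-3.13961033e+00, -2.04206914e-04,  2.30790706e-01]), 'wrist_force': array([-0.4792336 ,  0.34253546, -0.36759526]), 'wrist_torque': array([0.00644701, 0.00578114, 0.01094685]), 'width': 0.09394518639845695}
```

View pics/scene0.png

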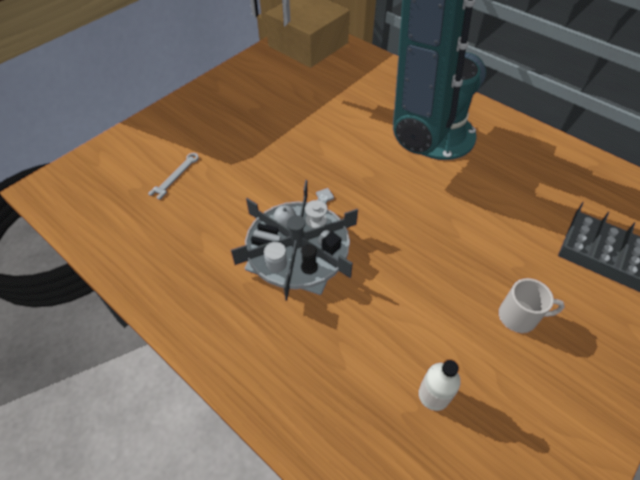

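View pics/top0.png

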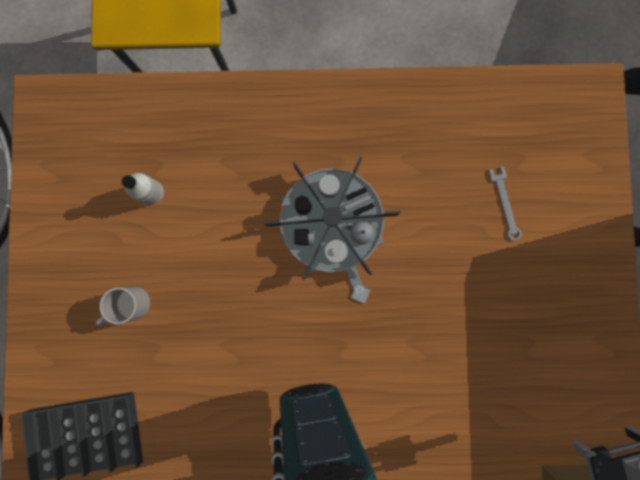

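Run:
```python
import cv2,numpy as np
a=cv2.imread("pics/top0.png")[150:310,250:420];b=cv2.imread("pics/scene0.png")[170:310,220:370]
A=cv2.resize(a,None,fx=3.6,fy=3.6,interpolation=cv2.INTER_CUBIC)
cv2.imwrite("pics/topz.png",A);cv2.imwrite("pics/scz.png",cv2.resize(b,None,fx=4,fy=4,interpolation=cv2.INTER_CUBIC))
```

```text
(no output)
```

View pics/topz.png

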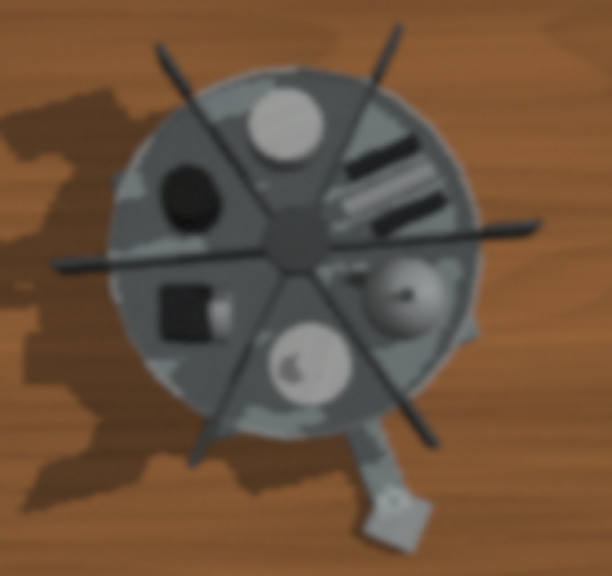

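View pics/scz.png

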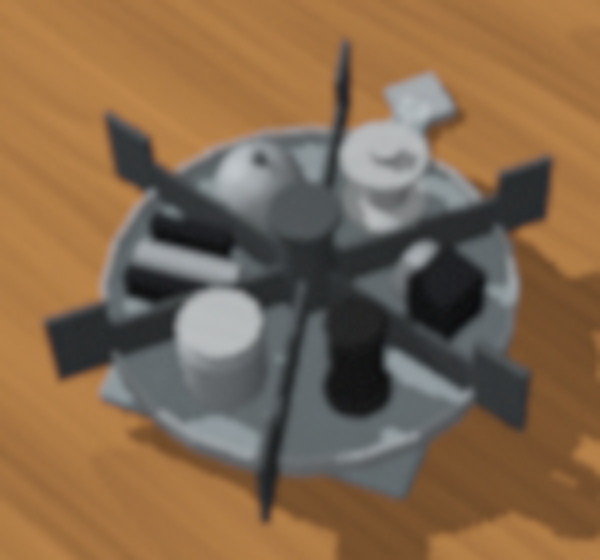

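```bash
cat > m.py <<'E'
from h import *
import pickle,sys
d=pickle.load(open("s0.pkl","rb"));t=d["top"]
Z=lambda x,y:(250+(x+.5)/3.6-.5,150+(y+.5)/3.6-.5)
tabs=[(399,30),(537,227),(434,442),(197,460),(57,265),(160,48)]
P=np.array([ray(t,*Z(*q),.087) for q in tabs])
print(P.round(4)); 
for i in range(3): print("mid",((P[i]+P[i+3])/2).round(4), np.linalg.norm(P[i]-P[i+3])/2)
c=P.mean(0);print("c",c)
print("ang",[round(np.degrees(np.arctan2(*(p-c)[1::-1])),1) for p in P])
print("post top",ray(t,*Z(298,241),.111))
for q in[(411,552),(395,487),(433,515),(362,535),(365,430)]:
  p=ray(t,*Z(*q),.008); print("tip",p.round(4),np.linalg.norm((p-c)[:2]),np.degrees(np.arctan2(*(p-c)[1::-1])))
for q,z in[((408,296),.085),((403,300),.055)]:
  p=ray(t,*Z(*q),z);print("bell",p.round(4),np.linalg.norm((p-c)[:2]),np.degrees(np.arctan2(*(p-c)[1::-1])))
E
python3 m.py
python3 - <<'E'
import cv2
a=cv2.imread("pics/top0.png")[255:310,325:385]
cv2.imwrite("pics/tipz.png",cv2.resize(a,None,fx=9,fy=9,interpolation=cv2.INTER_CUBIC))
E
```

```text
[[ 0.7037 -0.0966  0.087 ]
 [ 0.5786 -0.1787  0.087 ]
 [ 0.4474 -0.1118  0.087 ]
 [ 0.439   0.0334  0.087 ]
 [ 0.5606  0.1181  0.087 ]
 [ 0.6953  0.0526  0.087 ]]
mid [ 0.5714 -0.0316  0.087 ] 0.14743817876311235
mid [ 0.5696 -0.0303  0.087 ] 0.14870255787470293
mid [ 0.5713 -0.0296  0.087 ] 0.14869476478020088
c [ 0.57076537 -0.03049945  0.087     ]
ang [np.float64(-26.4), np.float64(-87.0), np.float64(-146.6), np.float64(154.1), np.float64(93.9), np.float64(33.7)]
post top [ 0.57005679 -0.03059717  0.111     ]
tip [ 0.3758 -0.1022  0.008 ] 0.2077408177946865 -159.79811141381208
tip [ 0.4182 -0.0928  0.008 ] 0.1647982327980297 -157.78443841191782
tip [ 0.3996 -0.1172  0.008 ] 0.19191266174311455 -153.14217547311628
tip [ 0.3874 -0.0705  0.008 ] 0.1877041826004184 -167.69170545457771
tip [ 0.4558 -0.074   0.008 ] 0.12295936190834722 -159.27206495003256
bell [ 0.5375 -0.0983  0.085 ] 0.07549120107207816 -116.14005584260212
bell [ 0.5373 -0.0974  0.055 ] 0.0748039388011023 -116.53847783217084
```

View pics/tipz.png

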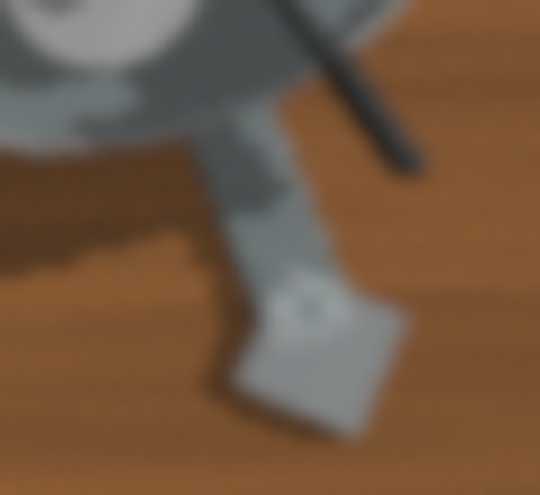

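```bash
cat > g.py <<'E'
import numpy as np
C=np.array([.5708,-.0305])
def fpos(phi_deg,off,rho=.138):
    p=np.radians(phi_deg); r=np.array([np.cos(p),np.sin(p)]); t=np.array([-r[1],r[0]])
    return C+rho*r+off*t
def shift(cur,yaw,tgt): # cur,tgt xyz ; returns tool units
    x=np.array([np.cos(yaw),np.sin(yaw),0]); y=np.array([np.sin(yaw),-np.cos(yaw),0])
    d=np.array(tgt)-np.array(cur); return np.array([d@x,d@y,-d[2]])/.08
E
python3 - <<'E'
from g import *
a=fpos(-146.5,.035); print(a, shift([.126,-.535,.206],.2308,[*a,.206]))
print("turn to yaw33.5:",(.2308-np.radians(33.5))/(np.pi/2))
E
```

```text
[ 0.47504155 -0.13585331] [ 5.38867019 -3.85896646 -0.        ]
turn to yaw33.5: -0.22529037875978447
```

Emit:
servo_tool([
  [[0.3, -0.21, 0], 0],
  [[0.6, -0.43, 0], 0],
  [[0.9, -0.64, 0], 0],
], grip=1)

```text
time: 0.35
tool_pos: [0.1844, -0.4681, 0.2046]
ee_rot: [-3.14, -0.0, 0.229]
wrist_force: [0.5, -0.8, 0.4]
width: 0.0775
```

Emit:
servo_tool([
  [[0.3, -0.21, 0], 0],
  [[0.6, -0.43, 0], 0],
  [[0.9, -0.64, 0], 0],
])

```text
time: 0.6
tool_pos: [0.2431, -0.4013, 0.2049]
ee_rot: [-3.141, 0.0, 0.23]
wrist_force: [0.3, 0.9, 0.1]
width: 0.0571
```

Emit:
servo_tool([
  [[0.3, -0.21, 0], 0],
  [[0.6, -0.43, 0], 0],
  [[0.9, -0.64, 0], 0],
])

```text
time: 0.85
tool_pos: [0.3015, -0.335, 0.205]
ee_rot: [-3.141, 0.0, 0.231]
wrist_force: [0.0, -1.4, -0.2]
width: 0.0374
```

Emit:
servo_tool([
  [[0.3, -0.21, 0], 0],
  [[0.6, -0.43, 0], 0],
  [[0.9, -0.64, 0], 0],
])

```text
time: 1.1
tool_pos: [0.3598, -0.2687, 0.2051]
ee_rot: [-3.141, 0.0, 0.231]
wrist_force: [0.3, -0.5, -0.2]
width: 0.0173
```

Emit:
servo_tool([
  [[0.3, -0.21, 0], 0],
  [[0.6, -0.43, 0], 0],
  [[0.9, -0.64, 0], 0],
  [[0.9, -0.64, 0], 0],
])

```text
time: 1.43
tool_pos: [0.4199, -0.2002, 0.2049]
ee_rot: [-3.139, -0.001, 0.237]
wrist_force: [-0.1, -0.5, 1.2]
width: 0.0004
```

Run:
```python
from g import *
from bench import robot
o=robot.get_obs();print(o["tool_pos"],o["ee_rot"])
a=fpos(-146.5,.035); print(a, shift(o["tool_pos"],.2308,[*a,.206]),shift(o["tool_pos"],.2308,[*a,.058]))
```

```text
[ 0.41985118 -0.20016205  0.20486873] [-3.13918471e+00 -1.18278650e-03  2.36667098e-01]
[ 0.47504155 -0.13585331] [ 0.85547449 -0.62472951 -0.01414091] [ 0.85547449 -0.62472951  1.83585909]
```

Emit:
servo_tool([
  [[0.28, -0.2, 0], -0.05],
  [[0.57, -0.42, 0], -0.12],
  [[0.86, -0.62, 0], -0.18],
  [[0.86, -0.62, 0], -0.225],
  [[0.86, -0.62, 0.3], -0.225],
  [[0.86, -0.62, 0.6], -0.225],
  [[0.86, -0.62, 0.6], -0.225],
  [[0.86, -0.62, 0.6], -0.225],
])

```text
time: 2.1
tool_pos: [0.4719, -0.1397, 0.1559]
ee_rot: [-3.138, 0.003, 0.584]
wrist_force: [0.4, 0.2, 1.9]
width: 0.0004
```

Run:
```python
from g import *
from h import *
import pickle
o=robot.get_obs();print(o["tool_pos"],o["ee_rot"],o["wrist_force"])
a=fpos(-146.5,.035); print(a, shift(o["tool_pos"],o["ee_rot"][2],[*a,.058]))
d={n:snap(n,f"pics/{n}1.png") for n in("scene","top")}
A=cv2.imread("pics/top1.png")[130:320,240:430];B=cv2.imread("pics/scene1.png")[150:340,200:390]
cv2.imwrite("pics/z1.png",cv2.resize(np.hstack([A,B]),(800,400),interpolation=cv2.INTER_CUBIC))
```

```text
[ 0.47192431 -0.13974872  0.15587195] [-3.13811077e+00  2.65176247e-03  5.83795935e-01] [0.43450156 0.18506436 1.92767842]
[ 0.47504155 -0.13585331] [ 0.05935111 -0.01915039  1.22339939]
```

View pics/z1.png

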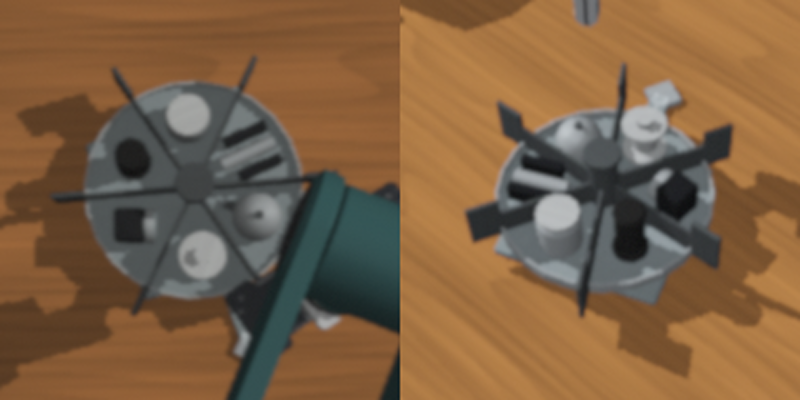

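Run:
```python
from h import *
import pickle
d=pickle.load(open("s0.pkl","rb"))
print(proj(d["scene"],[.4719,-.1397,.1559]))
```

```text
[289.02141845 159.45872197]
```

Emit:
servo_tool([
  [[0.02, 0, 0.2], 0],
  [[0.05, -0.02, 0.5], 0],
  [[0.06, -0.02, 0.8], 0],
  [[0.06, -0.02, 0.8], 0],
])

```text
time: 2.53
tool_pos: [0.4743, -0.1352, 0.0905]
ee_rot: [-3.137, 0.004, 0.584]
wrist_force: [-0.4, 0.1, -0.3]
width: 0.0003
```

Emit:
servo_tool([
  [[0, 0, 0.2], 0],
  [[0, 0, 0.4], 0],
  [[0, 0, 0.4], 0],
  [[0, 0, 0.4], 0],
])

```text
time: 2.87
tool_pos: [0.4769, -0.1363, 0.0629]
ee_rot: [3.141, -0.001, 0.584]
wrist_force: [-0.1, -0.8, 0.7]
width: 0.0005
```

Run:
```python
from g import *
from h import *
o=robot.get_obs();print(o["tool_pos"],o["ee_rot"],o["wrist_force"])
for phi in (-146.5,-156.5,-166.5,-176.5,-185.5,-190):
  a=fpos(phi,.0155); print(phi,a.round(4), shift(o["tool_pos"],o["ee_rot"][2],[*a,.058]).round(3), (o["ee_rot"][2]-np.radians(phi+180))/(np.pi/2))
d={n:snap(n,f"pics/{n}2.png") for n in("scene",)}
B=cv2.imread("pics/scene2.png")[150:340,200:390]
cv2.imwrite("pics/z2.png",cv2.resize(B,(600,600),interpolation=cv2.INTER_CUBIC))
```

```text
[ 0.47692995 -0.13632688  0.06290807] [ 3.14060651e+00 -5.17713224e-04  5.83891502e-01] [-0.059649   -0.82341609  0.70891577]
-146.5 [ 0.4643 -0.1196] [-0.017 -0.262  0.061] -0.000505347069353293
-156.5 [ 0.4504 -0.0997] [-0.024 -0.564  0.061] 0.11060576404175783
-166.5 [ 0.4402 -0.0778] [ 0.021 -0.863  0.061] 0.22171687515286895
-176.5 [ 0.434  -0.0544] [ 0.117 -1.15   0.061] 0.3328279862639801
-185.5 [ 0.4319 -0.0327] [ 0.245 -1.391  0.061] 0.4328279862639801
-190 [ 0.4322 -0.0218] [ 0.323 -1.503  0.061] 0.4828279862639801
```

View pics/z2.png

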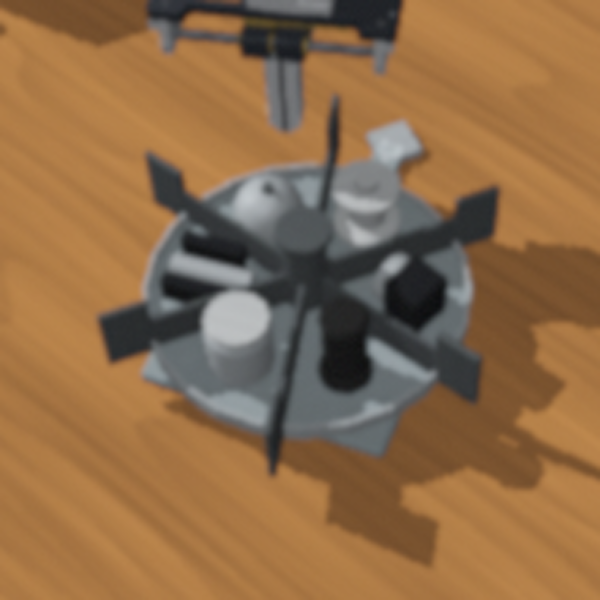

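Emit:
servo_tool([
  [[0, -0.05, 0.03], 0],
  [[0, -0.1, 0.06], 0],
  [[-0.01, -0.15, 0.06], 0],
  [[-0.01, -0.2, 0.06], 0],
  [[-0.02, -0.26, 0.06], 0],
  [[-0.02, -0.3, 0.06], 0.015],
  [[-0.02, -0.34, 0.06], 0.03],
  [[-0.02, -0.38, 0.06], 0.045],
  [[-0.02, -0.43, 0.06], 0.06],
  [[-0.02, -0.47, 0.06], 0.078],
  [[-0.02, -0.52, 0.06], 0.094],
  [[-0.02, -0.56, 0.06], 0.11],
])

```text
time: 3.92
tool_pos: [0.4503, -0.0993, 0.057]
ee_rot: [3.14, -0.0, 0.41]
wrist_force: [0.4, -1.0, -0.8]
width: 0.0009
```

```bash
cat > n.py <<'E'
from g import *
from h import *
import sys
o=robot.get_obs();print(o["tool_pos"],o["ee_rot"],o["wrist_force"])
for phi in map(float,sys.argv[2:]):
  a=fpos(phi,.0155); print(phi, shift(o["tool_pos"],o["ee_rot"][2],[*a,.058]).round(3), round((o["ee_rot"][2]-np.radians(phi+180))/(np.pi/2),3))
k=sys.argv[1]
d={n:snap(n,f"pics/{n}{k}.png") for n in("scene","top")}
import pickle;pickle.dump(d,open(f"s{k}.pkl","wb"))
A=cv2.imread(f"pics/top{k}.png")[130:320,240:430];B=cv2.imread(f"pics/scene{k}.png")[150:340,200:390]
cv2.imwrite(f"pics/z{k}.png",cv2.resize(np.hstack([A,B]),(800,400),interpolation=cv2.INTER_CUBIC))
E
python3 n.py 3 -156.5 -159 -161.5 -164 -166.5 -169 -171.5 -174 -176.5
```

```text
[ 0.45027724 -0.09931391  0.05696026] [ 3.14044589e+00 -2.70081310e-04  4.10335190e-01] [ 0.44422209 -0.99848885 -0.83082053]
-156.5 [-0.     0.006 -0.013] 0.0
-159.0 [-0.007 -0.07  -0.013] 0.028
-161.5 [-0.011 -0.145 -0.013] 0.056
-164.0 [-0.011 -0.221 -0.013] 0.083
-166.5 [-0.008 -0.297 -0.013] 0.111
-169.0 [-0.001 -0.372 -0.013] 0.139
-171.5 [ 0.008 -0.447 -0.013] 0.167
-174.0 [ 0.021 -0.522 -0.013] 0.195
-176.5 [ 0.037 -0.596 -0.013] 0.222
```

View pics/z3.png

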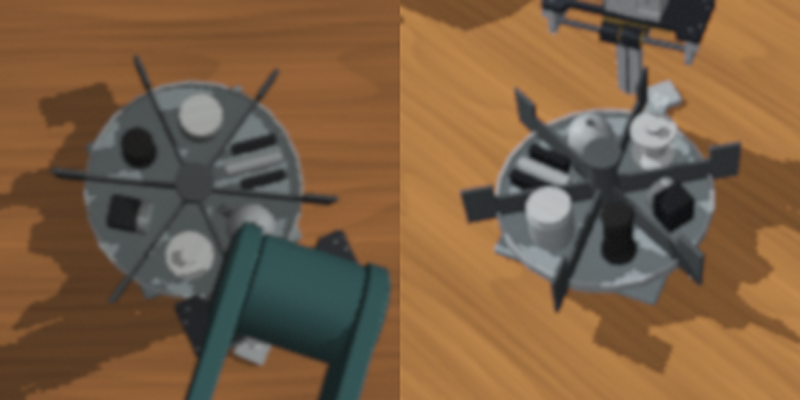

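Turning as planned by about 10°. I'll push on, to about −176.5°.

Emit:
servo_tool([
  [[0, -0.04, 0], 0.014],
  [[-0.01, -0.09, 0], 0.035],
  [[-0.01, -0.14, 0], 0.055],
  [[-0.01, -0.2, 0], 0.075],
  [[-0.01, -0.25, 0], 0.095],
  [[-0.01, -0.31, 0], 0.115],
  [[0, -0.36, 0], 0.135],
  [[0.01, -0.42, 0], 0.155],
  [[0.01, -0.47, 0], 0.175],
  [[0.02, -0.52, 0], 0.195],
  [[0.03, -0.57, 0], 0.213],
  [[0.04, -0.6, 0], 0.222],
])

```text
time: 5.02
tool_pos: [0.434, -0.0541, 0.0568]
ee_rot: [3.141, 0.0, 0.063]
wrist_force: [-0.9, -0.5, 0.4]
width: 0.0002
```

```bash
python3 n.py 4 -176.5 -179 -181.5 -184 -186 -188 -190
```

```text
[ 0.43395688 -0.05406058  0.05682586] [3.14094267e+00 8.51387340e-05 6.25231960e-02] [-0.91052929 -0.48063853  0.38198707]
-176.5 [ 0.     0.004 -0.015] 0.001
-179.0 [-0.006 -0.071 -0.015] 0.029
-181.5 [-0.01  -0.147 -0.015] 0.056
-184.0 [-0.01  -0.223 -0.015] 0.084
-186.0 [-0.008 -0.283 -0.015] 0.106
-188.0 [-0.003 -0.344 -0.015] 0.129
-190.0 [ 0.003 -0.404 -0.015] 0.151
```

View pics/z4.png

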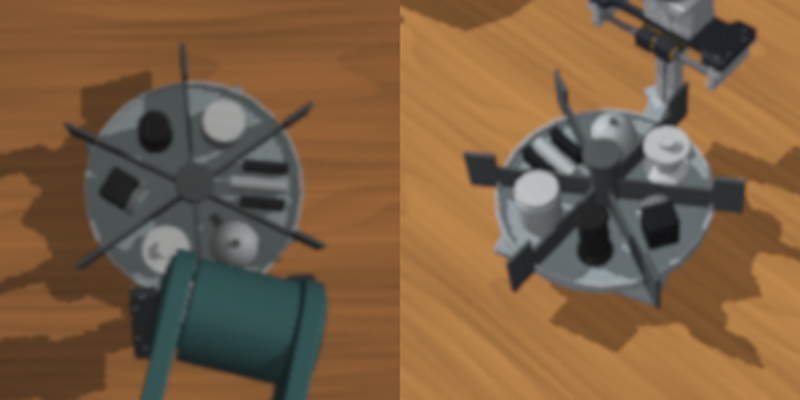

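```bash
cat > ang.py <<'E'
from h import *
import pickle,sys,ast
k=sys.argv[1]; t=pickle.load(open(f"s{k}.pkl","rb"))["top"]
C=np.array([.5708,-.0305])
s=190/400
for q in ast.literal_eval(sys.argv[2]):
  p=ray(t,240+q[0]*s-.26,130+q[1]*s-.26,.087)[:2]-C
  a=np.degrees(np.arctan2(p[1],p[0])); print(round(a,1),np.linalg.norm(p).round(4), "bell comp", round((a+160)%60-30-160,1))
E
python3 ang.py 4 "[(182,46),(308,106),(320,246),(70,126),(78,265)]"
```

```text
4.1 0.1493 bell comp -145.9
-56.2 0.1467 bell comp -146.2
-117.3 0.1467 bell comp -147.3
63.6 0.1463 bell comp -146.4
123.6 0.1492 bell comp -146.4
```

Emit:
servo_tool([
  [[0, -0.04, 0], 0.014],
  [[0, -0.08, 0], 0.03],
  [[-0.01, -0.12, 0], 0.045],
  [[-0.01, -0.16, 0], 0.06],
  [[-0.01, -0.2, 0], 0.075],
  [[-0.01, -0.24, 0], 0.09],
  [[-0.01, -0.27, 0], 0.103],
  [[-0.01, -0.3, 0], 0.113],
  [[-0.01, -0.32, 0], 0.121],
  [[0, -0.335, 0], 0.126],
  [[0, -0.345, 0], 0.13],
  [[0, -0.345, 0], 0.13],
])

```text
time: 6.12
tool_pos: [0.4323, -0.0264, 0.0566]
ee_rot: [-3.141, 0.0, -0.141]
wrist_force: [0.1, -0.4, 0.3]
width: 0.0006
```

Emit:
servo_tool([
  [[0, 0.05, 0], 0],
  [[0, 0.15, 0], 0],
  [[0, 0.25, 0], 0],
  [[-0.2, 0.25, -0.2], 0],
  [[-0.5, 0.25, -0.5], 0],
  [[-0.9, 0.25, -0.9], 0],
  [[-0.9, 0.25, -0.9], 0],
])

```text
time: 6.7
tool_pos: [0.3582, -0.037, 0.1338]
ee_rot: [3.14, -0.008, -0.142]
wrist_force: [2.0, 0.4, 0.5]
width: 0.0004
```

```bash
python3 n.py 5 -190
```

```text
[ 0.35817455 -0.03702003  0.13384085] [ 3.14032648 -0.00837547 -0.1423037 ] [2.01713657 0.40630772 0.52923119]
-190.0 [ 0.889 -0.32   0.948] 0.021
```

View pics/z5.png

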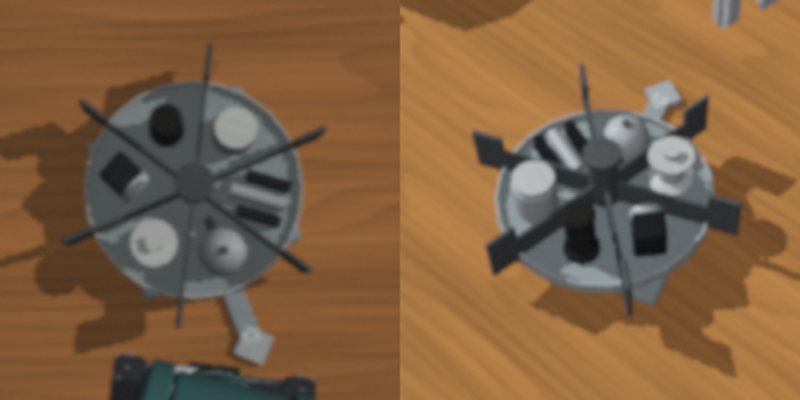

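Run:
```python
import cv2
a=cv2.imread("pics/top5.png")
A=cv2.resize(a[225:315,280:400],None,fx=6.5,fy=6.5,interpolation=cv2.INTER_CUBIC)
cv2.imwrite("pics/t5.png",A)
A=cv2.resize(a[140:295,255:415],None,fx=3.8,fy=3.8,interpolation=cv2.INTER_CUBIC)
cv2.imwrite("pics/u5.png",A)
```

```text
(no output)
```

View pics/t5.png

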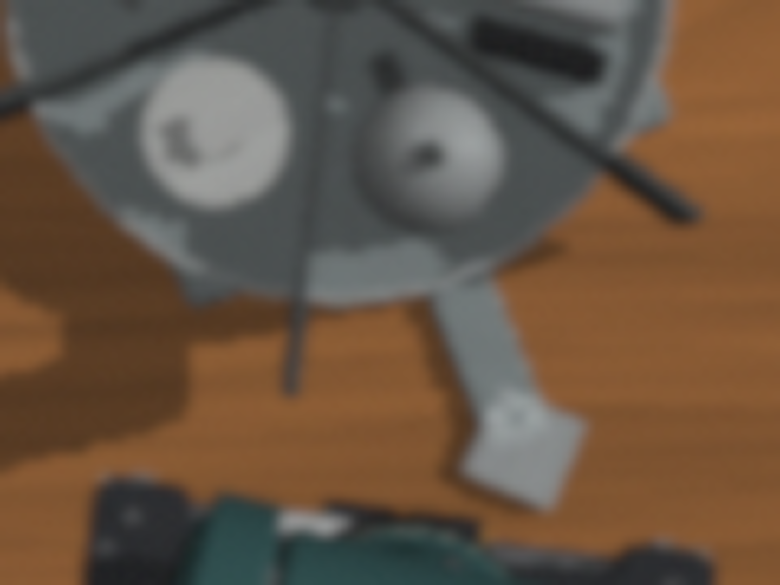

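View pics/u5.png

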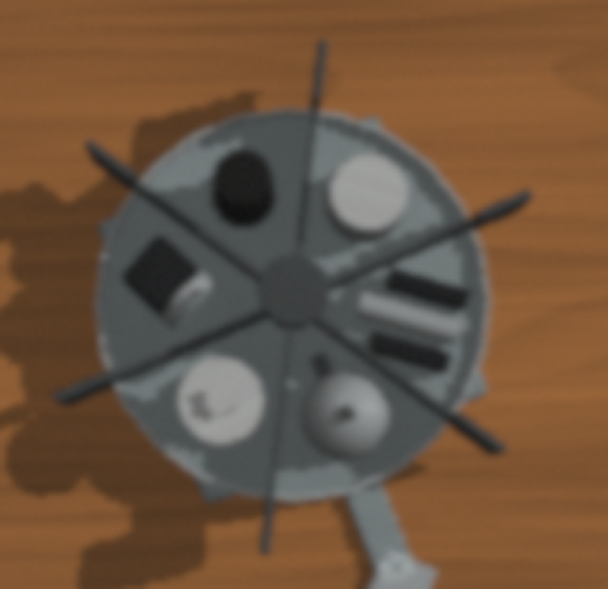

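Run:
```python
from h import *
import pickle
t=pickle.load(open("s5.pkl","rb"))["top"]
T=lambda q,z:ray(t,280+(q[0]+.5)/6.5-.5,225+(q[1]+.5)/6.5-.5,z)[:2]
U=lambda q,z:ray(t,255+(q[0]+.5)/3.8-.5,140+(q[1]+.5)/3.8-.5,z)[:2]
an=lambda p:np.degrees(np.arctan2(p[1],p[0]))
P=np.array([U(q,.087) for q in[(321,42),(528,196),(499,449),(265,552),(58,398),(91,145)]])
for i in range(3):print((P[i]+P[i+3])/2)
c=P.mean(0);print("c",c,"post",U((293,291),.111))
print([round((an(p-c)+160)%60-190,2) for p in P])
F=np.array([U(q,.012) for q in[(374,118),(486,390),(214,499),(101,228)]])
cf=F.mean(0);print("foot",cf,[ (round((an(p-cf)+45)%90,2),np.linalg.norm(p-cf).round(4)) for p in F])
tip=T((549,511),.008)
for cc in(c,cf):
  print("tip",np.linalg.norm(tip-cc),an(tip-cc),"corners",an(T((588,424),.008)-cc),an(T((459,471),.008)-cc),
  "bell",an(T((425,153),.085)-cc),an(T((431,157),.058)-cc),np.linalg.norm(T((431,157),.058)-cc))
for a,b in[((440,300),(488,425)),((497,285),(545,400))]: print("edge",an(T(b,.008)-T(a,.008)))
```

```text
[ 0.5715581  -0.02967754]
[ 0.57018702 -0.02990088]
[ 0.57064907 -0.02980491]
c [ 0.57079806 -0.02979444] post [ 0.57089999 -0.0291345 ]
[np.float64(-157.27), np.float64(-157.94), np.float64(-157.97), np.float64(-157.44), np.float64(-157.48), np.float64(-157.89)]
foot [ 0.57120161 -0.031031  ] [(np.float64(21.05), np.float64(0.1303)), (np.float64(20.7), np.float64(0.1301)), (np.float64(21.36), np.float64(0.129)), (np.float64(21.3), np.float64(0.1309))]
tip 0.20869211773618082 -159.53141891698286 corners -151.8908609133516 -167.27627359170242 bell -158.03788984270858 -155.83813650779362 0.07551833706678714
tip 0.20864181741960527 -159.8883084758483 corners -152.28484499658836 -167.6767961041578 bell -159.04290207049152 -156.82113896913432 0.07539148339140087
edge -160.17590429973313
edge -158.59682558384398
```

Emit:
servo_tool([
  [[0.3, 0, 0.3], 0],
  [[0.6, 0, 0.6], 0],
  [[0.9, 0, 0.9], 0],
  [[0.9, 0, 0.9], 0],
  [[0.9, -0.06, 0.9], 0.005],
  [[0.9, -0.12, 0.9], 0.01],
  [[0.9, -0.17, 0.9], 0.015],
  [[0.9, -0.22, 0.9], 0.02],
  [[0.9, -0.25, 0.9], 0.02],
  [[0.9, -0.27, 0.9], 0.02],
  [[0.9, -0.285, 0.9], 0.02],
  [[0.9, -0.29, 0.9], 0.02],
])

```text
time: 7.8
tool_pos: [0.4331, -0.0234, 0.0574]
ee_rot: [3.141, -0.002, -0.173]
wrist_force: [0.5, -1.7, 1.1]
width: -0.0
```

Emit:
servo_tool([
  [[0, -0.005, 0], 0],
  [[0, -0.01, 0], 0],
  [[0, -0.01, 0], 0],
  [[0, -0.01, 0], 0],
])

```text
time: 8.13
tool_pos: [0.433, -0.0227, 0.0566]
ee_rot: [3.142, 0.0, -0.173]
wrist_force: [0.1, -0.2, 1.3]
width: 0.0007
```

Emit:
servo_tool([
  [[0, 0.05, 0], 0],
  [[0, 0.15, 0], 0],
  [[0, 0.25, 0], 0],
  [[-0.2, 0.25, -0.2], 0],
  [[-0.5, 0.25, -0.5], 0],
  [[-0.9, 0.25, -0.9], 0],
  [[-0.9, 0.25, -0.9], 0],
])

```text
time: 8.72
tool_pos: [0.3584, -0.0305, 0.1337]
ee_rot: [3.141, -0.008, -0.174]
wrist_force: [1.1, 0.1, 1.0]
width: 0.0004
```

```bash
python3 n.py 6 -190
python3 - <<'E'
import cv2
a=cv2.imread("pics/top6.png")
cv2.imwrite("pics/t6.png",cv2.resize(a[225:315,280:400],None,fx=6.5,fy=6.5,interpolation=cv2.INTER_CUBIC))
cv2.imwrite("pics/u6.png",cv2.resize(a[140:295,255:415],None,fx=3.8,fy=3.8,interpolation=cv2.INTER_CUBIC))
E
```

```text
[ 0.35839023 -0.03053655  0.13368942] [ 3.14090435 -0.0080085  -0.17356086] [1.10132574 0.1449718  0.99889184]
-190.0 [ 0.89  -0.267  0.946] 0.001
```

View pics/t6.png

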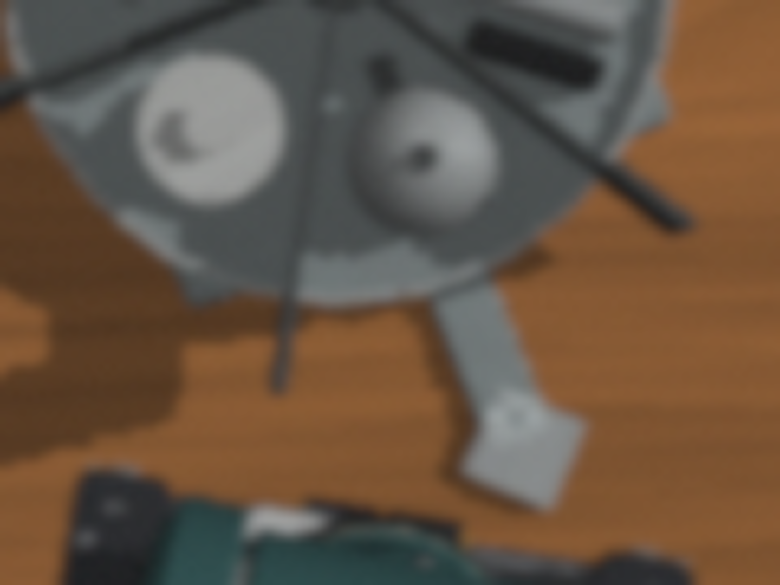

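View pics/u6.png

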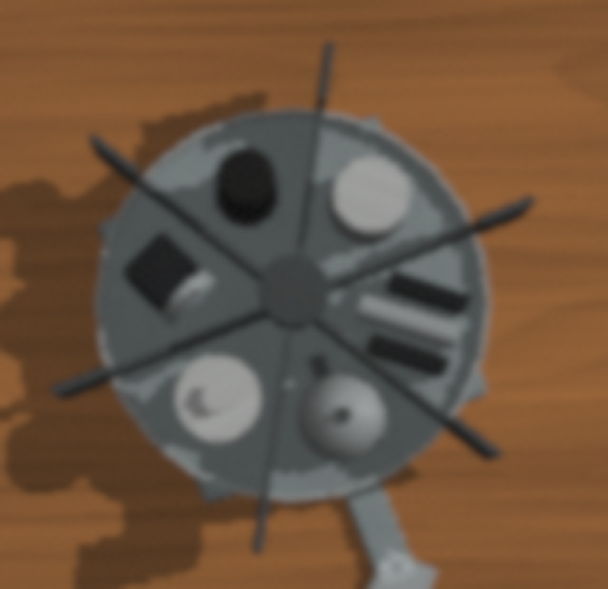

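Run:
```python
from h import *
import pickle
t=pickle.load(open("s6.pkl","rb"))["top"]
T=lambda q,z:ray(t,280+(q[0]+.5)/6.5-.5,225+(q[1]+.5)/6.5-.5,z)[:2]
U=lambda q,z:ray(t,255+(q[0]+.5)/3.8-.5,140+(q[1]+.5)/3.8-.5,z)[:2]
an=lambda p:np.degrees(np.arctan2(p[1],p[0]))
P=np.array([U(q,.087) for q in[(329,45),(530,204),(494,454),(257,549),(57,389),(96,140)]])
c=P.mean(0);print("c",c)
print([round((an(p-c)+160)%60-190,2) for p in P])
tip=T((549,511),.008)
print("tip",an(tip-c),"bell",an(T((420,155),.08)-c),an(T((427,160),.058)-c))
# dome outline by Hough
g=cv2.cvtColor(t["pixels"],cv2.COLOR_RGB2GRAY)[225:275,325:375]
g=cv2.resize(g,None,fx=6,fy=6,interpolation=cv2.INTER_CUBIC)
h=cv2.HoughCircles(g,cv2.HOUGH_GRADIENT,1.5,100,param1=60,param2=20,minRadius=55,maxRadius=85)
if h is not None:
  for x,y,r in h[0]:
    for z in(.045,.06): p=ray(t,325+(x+.5)/6-.5,225+(y+.5)/6-.5,z)[:2];print("hough",x,y,r,an(p-c),np.linalg.norm(p-c))
B=cv2.imread("pics/scene6.png")[175:300,225:365]
cv2.imwrite("pics/v6.png",cv2.resize(B,None,fx=5,fy=4.8,interpolation=cv2.INTER_CUBIC))
```

```text
c [ 0.57088141 -0.02989305]
[np.float64(-159.11), np.float64(-159.8), np.float64(-159.6), np.float64(-159.31), np.float64(-159.42), np.float64(-159.44)]
tip -159.56477729897748 bell -159.345125276994 -157.22505494824026
```

View pics/v6.png

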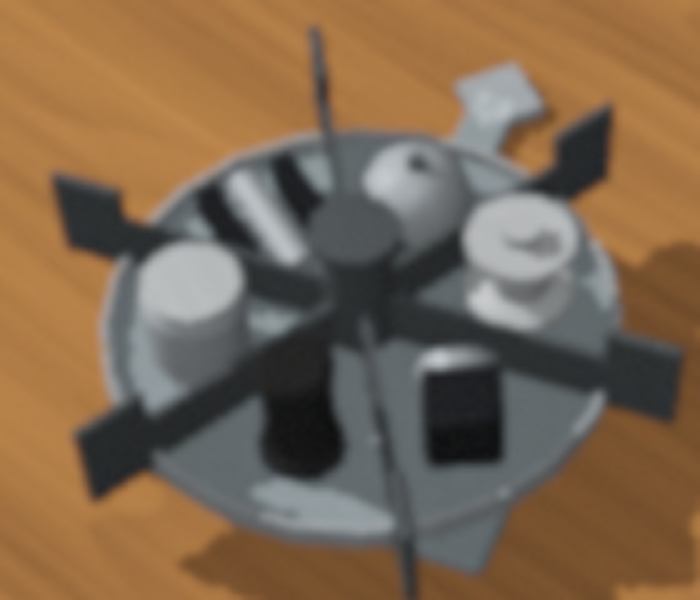

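Emit:
servo_tool([
  [[-0.1, 0, -0.4], 0],
  [[-0.2, 0, -0.8], 0],
  [[-0.3, 0, -1], 0],
  [[-0.3, 0, -1], 0],
  [[-0.3, 0, -1], 0],
  [[-0.3, 0, -1], 0],
])

```text
time: 9.32
tool_pos: [0.3348, -0.0259, 0.2063]
ee_rot: [-3.141, 0.004, -0.173]
wrist_force: [-0.6, -0.6, -0.9]
width: 0.0004
```

```bash
python3 n.py 7
python3 - <<'E'
import cv2,numpy as np
for n in("scene","top"):
  a=cv2.imread(f"pics/{n}6.png").astype(int);b=cv2.imread(f"pics/{n}7.png").astype(int)
  r=(slice(175,275),slice(230,360)) if n=="scene" else (slice(165,255),slice(265,405))
  print(n,abs(a-b)[r].max())
E
```

```text
[ 0.3347734  -0.02586703  0.20627147] [-3.14137707  0.00398074 -0.17314209] [-0.62454415 -0.6395349  -0.90011749]
scene 6
top 5
```

View pics/z7.png

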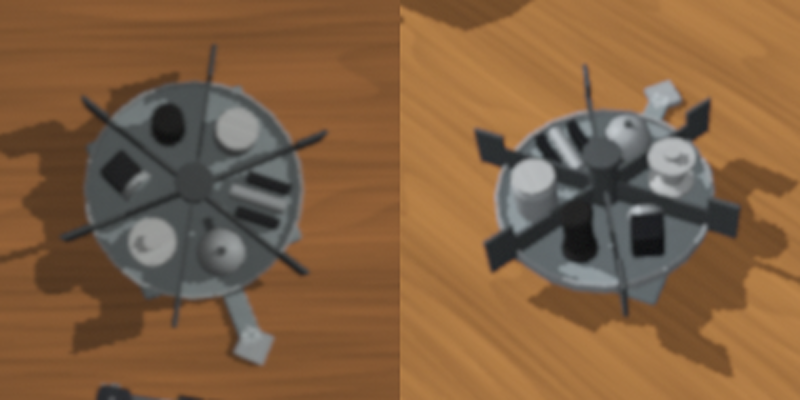

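View pics/scene7.png

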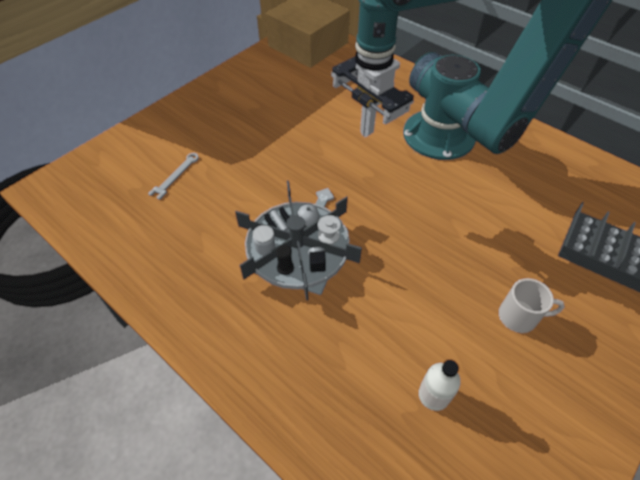

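The tray is at rest with the bell at the front (top view, about (347,249)) in line with the pointer. The parts are upright, and the wrench, bottle and mug haven't moved.

```bash
python3 -c "
from bench import robot
print(robot.close_job())"
```

```text
the job is handed in; nothing more can be done
None
```

I turned the carousel about 43° clockwise (seen from above), and the bell is now at the front, in line with the pointer. I pushed one rim tab sideways with the shut fingertips, slowly and in stages, then made a final correction of just under 2°. I then lifted clear and handed the job in at about 9.5 s.

**Alignment:** in the last measurement, taken before I moved the arm fully away, the bell's compartment was at −159.4° and the pointer tip at −159.6°. The foot's square plate put the front at about −158.9°, so the front direction is good to roughly half a degree.

**The bell itself:** its button measured −159.3°, but the middle of its dome measured −157.2°. The dome figure is a rough reading by eye, and an automatic circle fit found nothing to check it against, so the bell could be up to about 2° off.

**At rest and undisturbed:** pictures before and after the arm moved away show no change in the tray. The parts stand upright, and the wrench, mug and oil bottle look unmoved. The wrist force readings at the end of each move stayed at about 2 N or below.

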